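# Latch the transit stall's gate for the drive

## Robot

A 7-joint arm with a two-finger parallel gripper is mounted at the origin on a cart in front of the work surface, level with it; the furniture and walls round the work are solid. World frame = base frame: x ahead of the robot, y to its left, z up, the work surface at z = 0. Lengths are in m, angles in rad, forces in N, time in s.
With the tool pointing down it reaches from about 0.4 to 0.85 m from the base axis. Payload 10.4 kg.
Tool frame: the origin (TCP) lies midway between the tips of the shut fingers; the grasp point (between the pads) lies 19 mm behind it; z points along the fingers, y is the line along which they close (so a half turn about z gives the same grasp; the last joint's range is limited). The gripper opens to 87 mm and grips with 3 to 60 N. Pads are 19 mm wide; open, the fingers measure 117 mm over their backs; the gripper's body (75 mm by 190 mm) begins 51 mm behind the grasp point.
Start: joints at [-1.131, 0.332, -0.065, 1.46, 0.022, 1.35, -0.088], TCP at [0.279, 0.559, 0.223] pointing down, gripper open.
Joint ranges: [-2.6, 2.6], [-0.5, 2.12], [-1.47, 1.34], [0.16, 2.42], [-1.27, 4.41], [0.06, 2.06], [-2.6, 2.6]. Speed limits (rad/s): [2.22, 2.22, 2.79, 2.79, 3.14, 3.14, 3.14].

## Interface

Orientations are given as a unit quaternion [x, y, z, w].
In Python, from bench import r gives the robot as it stands.
- The arm moves only by the tool apply_moves, never from a script. Its argument "steps" is a list of rows, each a list of 7 numbers: the turn, a rotation vector about the tool's x, y, z in rad, then the shift along the tool's x, y, z in mm, then the opening, from -1 (shut) to 1 (fully open). In form: [[ax, ay, az, x, y, z, claw], ...]. A call has 1 to 20 rows; each row is the pose to reach, as a shift and turn from the pose commanded when the call began, along the tool's axes at that moment; what a row does not reach only later rows make up. A row lasts 1/12 s, in which the tool goes at most 41.7 mm and 7.16 degrees, less where a joint would pass 70% of its speed; a pose out of reach is approached as far as the arm can. A call with a gripper value outside its range is refused whole. The fingers move at their own pace and stop on an object; "force" is the grip in N (left out, the last holds). Time passes only in rows, so rows that repeat a pose let the fingers close. It gives the time, the measured TCP pose, the force, the opening and the grip force at its end, in the units of the state.
- r.read_state(): the state, without advancing time (a new reading comes with each control period).
- r.camera(name): name is "scene" or "top" or "wrist"; returns a dict with "pixels" (384x512x3 uint8, red, green, blue), "z_map" (384x512 float32, m along the optical axis (not along the pixel's ray), 0 where there is no reading), "fovy" (degrees; the focal length in pixels is half the picture's height over the tangent of half this angle, whatever the lens; pixels are square), "cx", "cy" (the principal point, pixels), "position" and "orientation" of the camera in the world. Camera axes: x right, y down, z forward; pixel columns grow to the right and rows downward; lengths in m; the calibration is good to about 2 mm. A picture is of the moment at which its call begins.
- r.close_job(): hands the job in; it is judged then, once.
The state is a dict: "time": time; "joint_positions": joint angles; "joint_vel": joint speeds; "joint_torque": joint torques, N m; "ee_pos": TCP position; "eef_rot": TCP orientation; "ft_force": force on the tool from outside, world axes, zero at the start; "torque": the same for the moment, N m; "width": finger opening in m; "grip_force": force on a finger pad.
Only numpy, scipy, OpenCV 4.12 (cv2) and the standard library are available. Lean on these libraries where they do the work, as an engineer would, in place of code of your own. Each camera call takes 0.05 s, during which the arm holds its last target. There are 200 camera calls.

## Task

The bottles are in the transit stall and the van is about to leave: lift the gate's latch bar out of the fork that holds the gate open, swing the gate shut, press it against its rubber buffer just far enough for the bar to pass over the keeper's lip, and let the bar drop fully home behind the lip so that the gate stays latched by itself. The keeper's head is screwed down on slotted holes and its exact setting is not known, so go by feel: press gently and never ram or force the gate or the bar against the keeper or the fork. Leave the bottles and everything else standing where they are.

Things in the scene. Friction and masses are not known exactly. Their poses are not given: they have to be found in the camera images.
- stall: Fixed bottle stall: bare-aluminium bay 126 mm wide, 84 mm high, with a grey rod gate at its mouth. Origin on the worktop, midway along the gate line; x points into the bay, y left seen from the loading side (-x), z up. The hinge pin stands at (0, +64 mm). A flat arm 30 mm wide runs from the pin to -x and carries the fork.
- gate (a joint): Gate angle, rad, about the upright hinge pin: 0 is straight across the bay's mouth, growing as it opens to the loading side; about 1.40 in the fork. At angle q the gate points from the pin along (-sin q, -cos q) in the stall's frame. Latched it reads -0.1 to +0.1. 126 mm long, 15 to 120 mm above the worktop; hinge friction 0.03 N m: it stays where it is left.
- gate_hinge (a point): Point on the hinge pin's axis, 85 mm above the worktop.
- gate_end (a point): Middle of the gate's free edge, 126 mm from the hinge pin, 60 mm above the worktop.
- latch_bar (a joint): Lift angle of the latch bar, rad: 0 fully dropped (level), 0.24 the top of its staple. Above about 0.09 it clears the fork and the lip; lying on top of the lip it reads 0.06 to 0.08. Flat steel 140 x 7 x 14 mm, its middle plane 11 mm before the gate's plane (loading side), underside 78 mm up when dropped. About 0.11 kg; it falls by itself when let go.
- bar_tip (a point): End of the latch bar, on its middle line, 144 mm from the hinge pin. The bar pivots on a bolt 14 mm from the pin, 85 mm up.
- bar_grip (a point): Centre of the bar's upright black round grip, 14 mm across, 50 mm tall; 112 mm from the hinge pin, 98 mm from and 64 mm above the bar's pivot, 149 mm above the worktop when the bar is dropped. x is square to the gate (into the bay when shut), y along it to the hinge. It moves on an arc about the pivot: 13 mm up goes with 10 mm to the hinge, clears the catches and is lift angle 0.14.
- fork: Hold-back fork, fixed on the stall's arm: two steel prongs 5 mm thick, 13 mm long, either side of an 11 mm slot, on a 10 mm post. Origin on the worktop under the slot. The dropped bar lies 9 mm deep in it. More than 15 N on it counts as forcing.
- fork_slot (a point): Middle of the fork's slot, level with the prong tops (87 mm above the worktop), 136 mm from the hinge pin.
- keeper: Keeper at the gate's closing side: fixed grey post with a steel head (lip and rubber buffer) on slotted holes. The head sits up to 12 mm to either side, along the stall's x, of its middle setting; this is not measured. Origin and axes are the stall's. More than 15 N on any part of it shifts the head and counts as forcing; after latching the buffer holds the bar against the lip.
- lip_mid (a point): Where the lip's inner edge at the top would be in the middle setting: there it just touches the dropped bar's front with the gate at 0. Square upright lip 8 mm thick (to -x of its inner face), 14 mm wide, 136 mm from the pin, top 87 mm above the worktop.
- buffer_mid (a point): Where the face of the buffer (round, 15 mm, 118 mm from the pin, 42 mm up) would be in the middle setting. It meets the gate 1.6 mm before the bar has passed the lip, gives 3 N/mm, and is solid after 4.5 mm. Felt at the lifted grip (102 mm from the pin): bar passes the lip at 6 to 7 N, is well past at 10 N, solid near 15 N.
- bottle_brown: Brown glass bottle with black cap, 62 mm across, 118 mm tall, standing in the stall. Origin at its foot.
- bottle_dropper: White dropper bottle, 48 mm across, 92 mm tall, standing in the stall. Origin at its foot.
- vial_blue: Glass vial with a blue cap, 27 mm across, 66 mm tall, standing on the worktop just beyond the keeper. Origin at its foot.
- vial_white: Glass vial with a white cap, 27 mm across, 66 mm tall, standing on the worktop beside the stall's hinge side. Origin at its foot.
- ph_meter: Yellow pocket tester lying on the worktop to the left, 36 x 186 x 23 mm. Origin under its middle.
- cup_red: Sample cup with a red lid, 62 mm across, 69 mm tall, to the left. Origin under its middle.

How it is judged:
By the outcome, as a careful person would: the job done as asked, in the order asked, and still so for the second after the job is handed in, with the robot touching nothing.
It also fails if it takes over 48 s, if anything falls off the work surface, if the arm or the gripper's body presses on something with over 40 N, if the wrist force passes 120 N, or if a joint passes its speed limit or range.

## Working session

There is one attempt and no reset: what is moved stays moved. The work goes in short steps, Python scripts to look and compute and a tool call to move; the robot and the scene stay as the last step left them, time stands still between calls to the robot, and variables do not carry over. Pictures are saved under pics/ and viewed, at most 10 in all, crops included, and the job is handed in when it is done.

Besides the shell and the picture viewer there is one more tool, called as name([rows], argument=value, ...), one row to a line, values as JSON. apply_moves: Moves the arm, as the interface text tells. Its arguments: {"type":"object","properties":{"steps":{"type":"array","items":{"type":"array","items":{"type":"number"}}},"force":{"type":"number"}},"required":["steps"]}

```bash
mkdir -p pics; cat > h.py <<'E'
import numpy as np,cv2
from scipy.spatial.transform import Rotation as R
from bench import r
def cam(n,save=None):
    c=r.camera(n); np.savez('%s.npz'%n,**c)
    if save: cv2.imwrite('pics/'+save,cv2.cvtColor(c['pixels'],cv2.COLOR_RGB2BGR))
    return c
def pts(c):
    f=192/np.tan(np.radians(float(c['fovy']))/2); v,u=np.mgrid[:384,:512]; z=c['z_map']
    P=np.stack([(u-c['cx'])/f*z,(v-c['cy'])/f*z,z],-1)
    return P@R.from_quat(c['orientation']).as_matrix().T+c['position']
E
python3 - <<'E'
from h import *
a=cam('scene');b=cam('top')
im=np.vstack([a['pixels'],b['pixels']])
for n,c in(('scene',a),('top',b)):
    cv2.imwrite('pics/%s0.png'%n,cv2.resize(cv2.cvtColor(c['pixels'],cv2.COLOR_RGB2BGR),(800,600),interpolation=cv2.INTER_CUBIC))
    print(n,c['position'],c['orientation'],c['fovy'])
s=r.read_state();print(s)
E
```

```text
scene [ 0.11105776 -1.05567063  1.02543948] [ 0.88636963 -0.19202     0.10061752 -0.40908839] 44.54776525292789
top [-0.12585394 -0.34779077  1.16198839] [ 0.77949447 -0.55138765  0.17615919 -0.23943262] 48.24667334586844
{'time': 0.1, 'joint_positions': array([-1.13057457,  0.33281865, -0.06467645,  1.46087822,  0.02159719,
        1.34990979, -0.08853299]), 'joint_vel': array([-9.54594671e-05, -1.31784944e-03, -3.52212957e-04, -3.33888316e-03,
       -9.13867686e-05,  8.88088289e-04, -5.98362586e-04]), 'joint_torque': array([ 9.59320823e-04, -6.24546218e+01,  2.40725483e-02, -3.90713882e+01,
       -6.13874313e-02,  3.67158372e-02,  6.46327067e-05]), 'ee_pos': array([0.27890163, 0.55891706, 0.22181724]), 'eef_rot': array([ 2.29368598e-01,  9.73339412e-01, -6.48593789e-04, -1.19106067e-04]), 'ft_force': array([-0.46817041, -0.84665398, -0.32354451]), 'torque': array([-0.016664  , -0.03829531, -0.07006132]), 'grip_force': 0.0, 'width': 0.08683399921083229}
```

View pics/scene0.png

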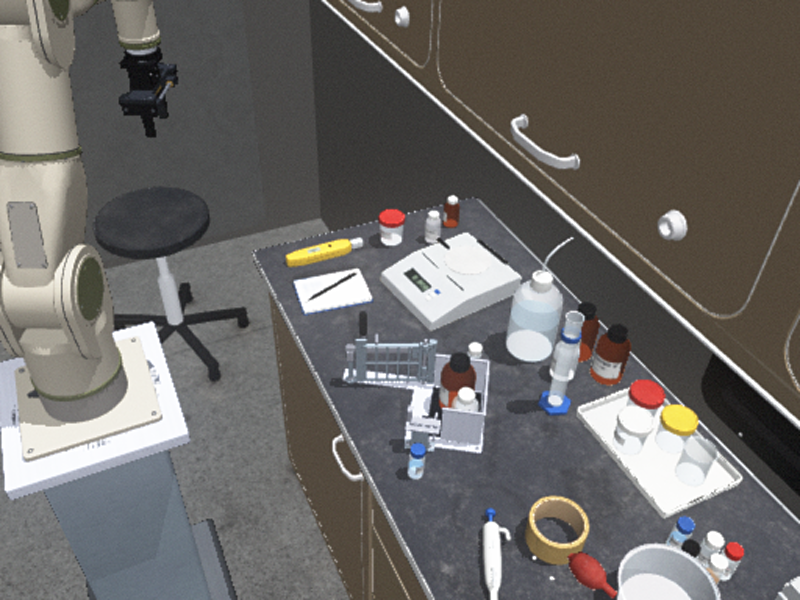

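View pics/top0.png

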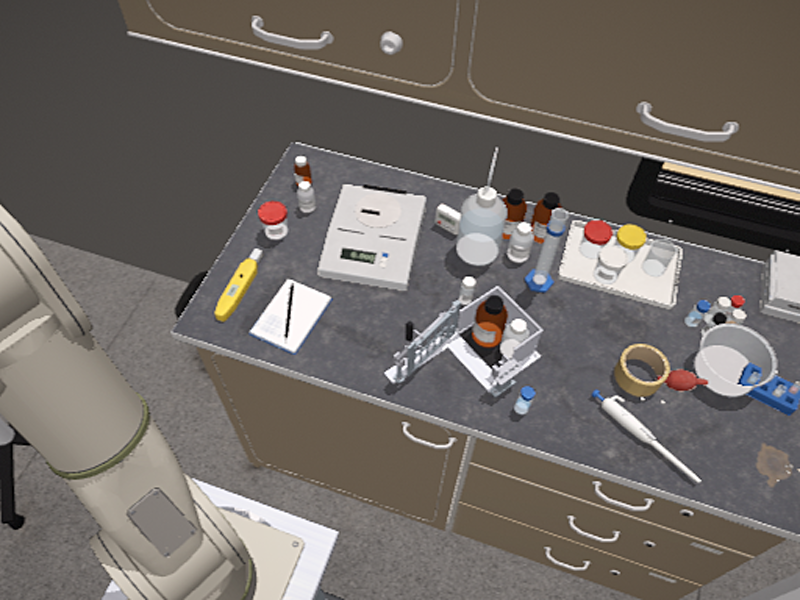

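The pictures show the stall in mid-worktop with the gate open. The grip is at about (362,322) in scene and (408,330) in top, the keeper at about (500,370) in top, and the blue vial at (525,400). Next I'll enlarge both views.

```bash
python3 - <<'E'
from h import *
ims=[]
for n,(u0,v0) in(('scene',(210,190)),('top',(240,170))):
    c=dict(np.load(n+'.npz')); w,h=(120,120)
    p=c['pixels'][v0:v0+h,u0:u0+w]
    ims.append(cv2.resize(cv2.cvtColor(p,cv2.COLOR_RGB2BGR),None,fx=3.33*1.0,fy=5*.666,interpolation=cv2.INTER_CUBIC))
cv2.imwrite('pics/crop.png',np.hstack(ims)[:, :800])
P=np.vstack([pts(dict(np.load(n+'.npz')))[dict(np.load(n+'.npz'))['z_map']>0] for n in('scene','top')])
m=(P[:,0]>.3)&(P[:,0]<1)&(abs(P[:,1])<.4)&(P[:,2]>.02)&(P[:,2]<.3)
Q=P[m]
# height map 2mm
x0,x1,y0,y1=.45,.8,-.25,.2
H=np.zeros((175,225))
for x,y,z in Q:
    i=int((x1-x)/.002);j=int((y1-y)/.002)
    if 0<=i<175 and 0<=j<225:H[i,j]=max(H[i,j],z)
cm=cv2.applyColorMap((np.clip(H/.18,0,1)*255).astype('uint8'),cv2.COLORMAP_JET)
cm=cv2.resize(cm,None,fx=3.5,fy=3.4,interpolation=cv2.INTER_NEAREST)
for k in range(0,225,25):
    cv2.putText(cm,'%.2f'%(y1-k*.002),(int(k*3.5),10),0,.35,(255,)*3);cv2.line(cm,(int(k*3.5),0),(int(k*3.5),595),(90,)*3)
for k in range(0,175,25):
    cv2.putText(cm,'%.2f'%(x1-k*.002),(0,int(k*3.4)+10),0,.35,(255,)*3);cv2.line(cm,(0,int(k*3.4)),(787,int(k*3.4)),(90,)*3)
cv2.imwrite('pics/h.png',cm)
E
```

```text
(no output)
```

View pics/crop.png

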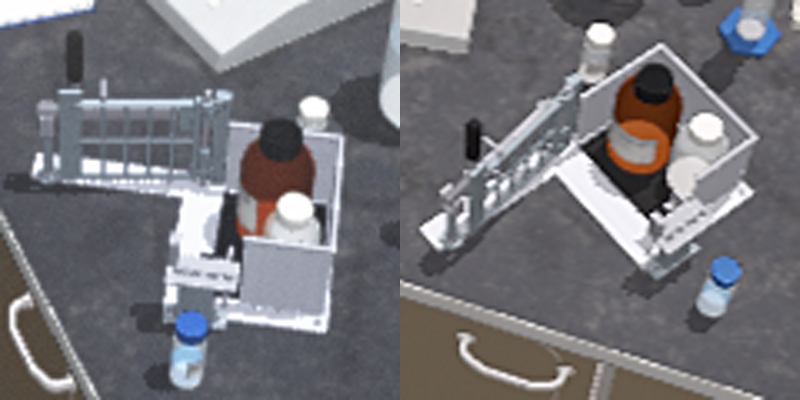

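View pics/h.png

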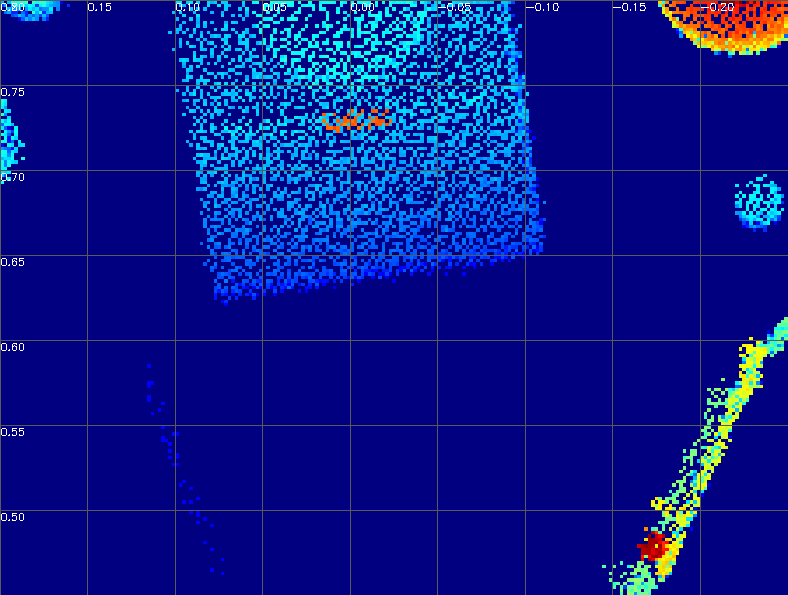

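The crop shows the grip upright with the bar in the fork and the bay to the right. The height map puts the grip near (0.48, -0.17) and the hinge near (0.595, -0.23). Now I'll fit the stall frame.

```bash
python3 - <<'E'
from h import *
P=np.vstack([pts(dict(np.load(n+'.npz')))[dict(np.load(n+'.npz'))['z_map']>0] for n in('scene','top')])
m=(P[:,0]>.4)&(P[:,0]<.68)&(P[:,1]<-.13)&(P[:,1]>-.46)&(P[:,2]>.02)&(P[:,2]<.25)
Q=P[m]
g=Q[(Q[:,2]>.135)&(np.hypot(Q[:,0]-.48,Q[:,1]+.172)<.03)];print('grip',len(g),g.mean(0),g.min(0),g.max(0))
cm=np.zeros((140,165),float)
for x,y,z in Q:
    i=int((.68-x)/.002);j=int((-.13-y)/.002)
    if 0<=i<140 and 0<=j<165:cm[i,j]=max(cm[i,j],z)
im=cv2.applyColorMap((np.clip(cm/.16,0,1)*255).astype('uint8'),cv2.COLORMAP_JET)
im=cv2.resize(im,None,fx=4.2,fy=4.2,interpolation=cv2.INTER_NEAREST)
for k in range(0,165,10):
    X=int(k*4.2);cv2.line(im,(X,0),(X,600),(70,)*3);cv2.putText(im,'%d'%(-130-2*k),(X,10),0,.3,(255,)*3)
for k in range(0,140,10):
    X=int(k*4.2);cv2.line(im,(0,X),(800,X),(70,)*3);cv2.putText(im,'%d'%(680-2*k),(0,X+10),0,.3,(255,)*3)
cv2.imwrite('pics/h2.png',im)
w=Q[(Q[:,2]>.079)&(Q[:,2]<.088)&(Q[:,1]<-.2)&(Q[:,0]>.5)]
print(cv2.minAreaRect((w[:,:2]*1000).astype('float32')))
E
```

```text
grip 108 [ 0.47769391 -0.17392666  0.15924505] [ 0.4705255  -0.18119693  0.13532774] [ 0.48702218 -0.165065    0.1775327 ]
((566.4451904296875, -291.2027282714844), (144.69857788085938, 186.73475646972656), 56.828067779541016)
```

View pics/h2.png

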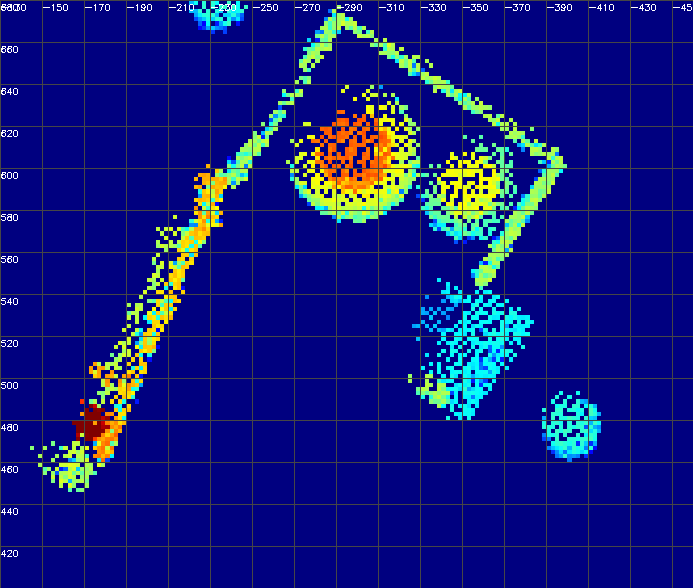

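apply_moves([
  [0,0,0.12,-29,-26,0,1],
  [0,0,0.24,-58,-53,0,1],
  [0,0,0.36,-86,-80,0,1],
  [0,0,0.48,-115,-106,0,1],
  [0,0,0.6,-144,-132,0,1],
  [0,0,0.72,-173,-159,0,1],
  [0,0,0.84,-202,-186,0,1],
  [0,0,0.96,-230,-212,0,1],
  [0,0,1.08,-259,-238,0,1],
  [0,0,1.2,-288,-265,0,1],
  [0,0,1.32,-310,-295,0,1],
  [0,0,1.44,-331,-325,0,1],
  [0,0,1.56,-353,-356,0,1],
  [0,0,1.68,-375,-386,0,1],
  [0,0,1.8,-396,-416,0,1],
  [0,0,1.92,-418,-446,0,1],
  [0,0,2.04,-440,-476,0,1],
  [0,0,2.16,-462,-507,0,1],
  [0,0,2.28,-483,-537,0,1],
  [0,0,2.4,-505,-567,0,1],
])

```text
time: 1.77
ee_pos: [0.4774, -0.1754, 0.2225]
eef_rot: [0.991, 0.136, 0.0, -0.0]
ft_force: [0.5, 0.5, 1.0]
width: 0.0872
grip_force: 0.0
```

apply_moves([
  [0,0,0.12,0,0,0,1],
  [0,0,0.24,0,0,0,1],
  [0,0,0.36,0,0,0,1],
  [0,0,0.48,0,0,0,1],
  [0,0,0.6,0,0,0,1],
  [0,0,0.69,0,0,0,1],
  [0,0,0.69,0,0,0,1],
  [0,0,0.69,0,0,0,1],
])

```text
time: 2.43
ee_pos: [0.4776, -0.1735, 0.2223]
eef_rot: [0.979, -0.203, -0.0, -0.0]
ft_force: [-0.9, -0.3, -0.0]
width: 0.087
grip_force: 0.0
```

```bash
python3 - <<'E'
from h import *
c=cam('wrist')
cv2.imwrite('pics/w1.png',cv2.cvtColor(cv2.resize(c['pixels'],(768,576)),cv2.COLOR_RGB2BGR))
s=r.read_state();M=R.from_quat(s['eef_rot']).as_matrix();print(s['time'],s['ee_pos'],M.round(3),s['joint_positions'].round(2),s['ft_force'])
Q=pts(c)[c['z_map']>0]
L=(Q-s['ee_pos'])@M
g=Q[(Q[:,2]>.135)&(Q[:,2]<.19)&(np.hypot(Q[:,0]-.478,Q[:,1]+.174)<.03)];print(len(g),g.min(0),g.max(0),g.mean(0))
gl=(g-s['ee_pos'])@M;print(gl.min(0),gl.max(0))
t=g[g[:,2]>.17];print('top',len(t),t.mean(0) if len(t) else 0)
E
```

```text
2.4833 [ 0.47766055 -0.17345956  0.22238578] [[ 0.918 -0.396 -0.   ]
 [-0.396 -0.918  0.   ]
 [-0.    -0.    -1.   ]] [-0.41  0.06  0.71  1.8  -0.04  1.3  -1.67] [ 0.30542313  0.76658679 -0.26481029]
461 [ 0.47262909 -0.17842054  0.13512078] [ 0.48584427 -0.16475147  0.17678866] [ 0.48172034 -0.17287582  0.16426636]
[-0.00489792 -0.00929214  0.04559721] [0.00726395 0.00471276 0.08726316]
top 233 [ 0.47999156 -0.17210562  0.17396453]
```

View pics/w1.png

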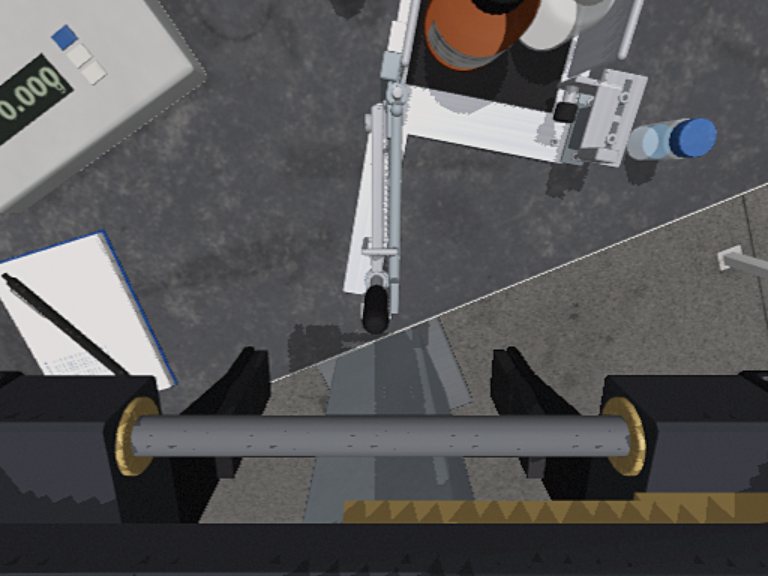

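The grip stands centred between the fingers at (375,310) and the gate runs straight up the image. I'll descend, then close gently.

apply_moves([
  [0,0,0,2,-2,15,1],
  [0,0,0,2,-2,30,1],
  [0,0,0,2,-2,45,1],
  [0,0,0,2,-2,60,1],
  [0,0,0,2,-2,72,1],
  [0,0,0,2,-2,82,1],
  [0,0,0,2,-2,88,1],
  [0,0,0,2,-2,88,1],
  [0,0,0,2,-2,88,-0.4],
  [0,0,0,2,-2,88,-0.4],
  [0,0,0,2,-2,88,-0.4],
], force=5)

```text
time: 3.4
ee_pos: [0.4808, -0.1726, 0.1352]
eef_rot: [0.979, -0.204, 0.001, -0.0]
ft_force: [0.2, 0.7, 0.8]
width: 0.0742
grip_force: 0.0
```

```bash
python3 - <<'E'
from h import *
c=dict(np.load('wrist.npz'));P=pts(c)
G=np.array([.480,-.1725]);tx=np.array([.918,-.396]);ty=np.array([-.396,-.918])
Q=P[c['z_map']>0]
d=np.c_[(Q[:,:2]-G)@tx,(Q[:,:2]-G)@ty,Q[:,2]]*1000
for a in range(-30,150,6):
    m=(d[:,0]>=a)&(d[:,0]<a+6)&(abs(d[:,1])<35)&(d[:,2]>78)&(d[:,2]<135)
    k=d[m]
    if len(k)>3:print(a,len(k),'y',k[:,1].min().round(1),k[:,1].max().round(1),'zmax',k[:,2].max().round(0), 'y@z>105',np.round(np.percentile(k[k[:,2]>100][:,1],[5,50,95]),1) if (k[:,2]>100).sum() else '')
E
```

```text
-30 10 y -11.0 8.7 zmax 88.0 y@z>105 
-24 16 y -11.2 7.8 zmax 88.0 y@z>105 
-18 19 y 8.0 12.6 zmax 122.0 y@z>105 [ 8.  10.7 12.6]
-12 36 y 7.9 12.6 zmax 122.0 y@z>105 [ 7.9  9.8 12.5]
-6 65 y -7.2 14.0 zmax 135.0 y@z>105 [ 7.2  9.7 12.5]
0 203 y -6.3 13.9 zmax 135.0 y@z>105 [-4.2  4.1 12.8]
6 96 y -3.5 13.8 zmax 109.0 y@z>105 [ 7.2 10.  13.8]
12 72 y -3.4 13.8 zmax 110.0 y@z>105 [ 7.2 10.4 13.7]
18 166 y -9.5 13.7 zmax 118.0 y@z>105 [-8.4  3.3 13.6]
24 110 y -8.6 13.5 zmax 117.0 y@z>105 [-7.7  9.8 13.5]
30 86 y -3.4 13.5 zmax 109.0 y@z>105 [ 8.  10.7 13.5]
36 89 y -3.3 13.4 zmax 110.0 y@z>105 [ 7.9 10.6 13.4]
42 98 y -3.3 14.3 zmax 109.0 y@z>105 [ 7.9 10.6 13.9]
48 97 y -3.2 14.2 zmax 110.0 y@z>105 [ 7.8 10.9 14.2]
54 102 y -3.2 14.1 zmax 110.0 y@z>105 [ 7.8 11.3 14.1]
60 102 y -3.2 14.0 zmax 110.0 y@z>105 [ 7.8 10.4 14. ]
66 115 y -3.1 14.0 zmax 109.0 y@z>105 [ 7.8 11.2 13.9]
72 116 y -3.1 13.9 zmax 109.0 y@z>105 [ 7.7 10.7 13.8]
78 112 y -3.1 13.8 zmax 110.0 y@z>105 [ 7.7 10.6 13.7]
84 121 y -3.0 14.5 zmax 109.0 y@z>105 [ 6.7 10.2 13.7]
90 172 y -6.8 14.6 zmax 110.0 y@z>105 [ 5.9 10.1 14.5]
96 165 y -6.6 14.5 zmax 113.0 y@z>105 [ 5.9 10.  14.4]
102 127 y -2.9 15.9 zmax 120.0 y@z>105 [ 6.1 10.7 15.1]
108 103 y 5.8 16.7 zmax 120.0 y@z>105 [ 5.8 10.5 16.5]
114 122 y 2.4 15.0 zmax 114.0 y@z>105 [ 3.2  8.2 12.4]
120 104 y 2.4 13.2 zmax 115.0 y@z>105 [ 3.2  8.1 12.4]
126 108 y 3.2 19.3 zmax 114.0 y@z>105 [ 4.   8.1 12.9]
132 47 y 14.7 20.1 zmax 90.0 y@z>105 
138 53 y 15.5 21.7 zmax 91.0 y@z>105 
144 49 y 16.4 22.4 zmax 90.0 y@z>105
```

apply_moves([
  [0,0,0,0,0,0,-1],
  [0,0,0,0,0,0,-1],
  [0,0,0,0,0,0,-1],
  [0,0,0,0,0,0,-1],
  [0,0,0,0,0,0,-1],
  [0,0,0,0,0,0,-1],
  [0,0,0,0,0,0,-1],
  [0,0,0,0,0,0,-1],
  [0,0,0,0,0,0,-1],
  [0,0,0,0,0,0,-1],
], force=5)

```text
time: 4.23
ee_pos: [0.4804, -0.1725, 0.1345]
eef_rot: [0.979, -0.204, -0.0, -0.0]
ft_force: [0.6, 0.5, 0.2]
width: 0.0138
grip_force: 5.0
```

apply_moves([
  [0,0,0,0,0,0,-1],
  [0,0,0,0,0,0,-1],
  [0,0,0,1.4,0,-2,-1],
  [0,0,0,2.8,0,-4,-1],
  [0,0,0,4.3,0,-6,-1],
  [0,0,0,5.8,0,-8,-1],
  [0,0,0,7.4,0,-10,-1],
  [0,0,0,9,0,-12,-1],
  [0,0,0,10.7,0,-14,-1],
  [0,0,0,10.7,0,-14,-1],
  [0,0,0,10.7,0,-14,-1],
], force=20)

```text
time: 5.15
ee_pos: [0.4903, -0.1768, 0.1486]
eef_rot: [0.979, -0.204, 0.0, -0.0]
ft_force: [-2.2, 0.7, -2.5]
width: 0.0136
grip_force: 20.0
```

```bash
python3 - <<'E'
from h import *
c=cam('wrist')
cv2.imwrite('pics/w2.png',cv2.cvtColor(c['pixels'],cv2.COLOR_RGB2BGR))
s=r.read_state();print(s['ee_pos'],s['ft_force'],s['torque'],s['eef_rot'])
a=cam('scene');cv2.imwrite('pics/s2.png',cv2.cvtColor(cv2.resize(a['pixels'][190:290,200:340],None,fx=5,fy=5,interpolation=2),cv2.COLOR_RGB2BGR))
E
```

```text
[ 0.49027124 -0.17679725  0.14857523] [-1.49256478  0.1736939  -0.89177833] [0.16255575 0.5480077  0.01475324] [ 9.78939079e-01 -2.04152570e-01  7.61800896e-05 -4.33316420e-05]
```

View pics/s2.png

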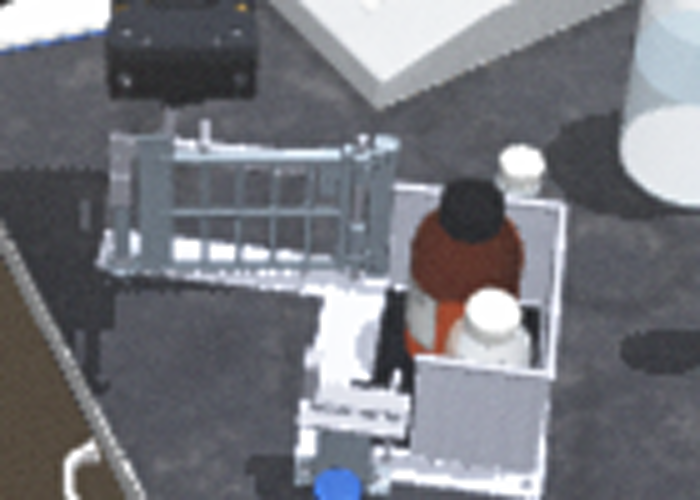

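apply_moves([
  [0,0,-0.02,-0.2,2,0,-1],
  [0,0,-0.05,-0.4,5.1,0,-1],
  [0,0,-0.08,-0.5,8.2,0,-1],
  [0,0,-0.12,-0.6,12.2,0,-1],
  [0,0,-0.16,-0.4,16.3,0,-1],
])

```text
time: 5.67
ee_pos: [0.4832, -0.1917, 0.1485]
eef_rot: [0.992, -0.124, 0.0, -0.0]
ft_force: [-1.2, 0.4, -1.5]
width: 0.0135
grip_force: 20.0
```

apply_moves([
  [0,0,-0.0625,-0.5,6.4,0,-1],
  [0,0,-0.125,-0.6,12.7,0,-1],
  [0,0,-0.1875,-0.3,19.1,0,-1],
  [0,0,-0.25,0.4,25.4,0,-1],
  [0,0,-0.3125,1.5,31.7,0,-1],
  [0,0,-0.375,3.0,37.9,0,-1],
  [0,0,-0.4375,4.9,44.0,0,-1],
  [0,0,-0.5,7.2,50.0,0,-1],
  [0,0,-0.5625,9.8,55.8,0,-1],
  [0,0,-0.625,12.8,61.5,0,-1],
  [0,0,-0.6875,16.1,66.9,0,-1],
  [0,0,-0.75,19.7,72.1,0,-1],
  [0,0,-0.8125,23.7,77.1,0,-1],
  [0,0,-0.875,28.0,81.8,0,-1],
  [0,0,-0.9375,32.6,86.3,0,-1],
  [0,0,-1.0,37.4,90.5,0,-1],
  [0,0,-1.0,37.4,90.5,0,-1],
])

```text
time: 7.08
ee_pos: [0.4978, -0.2889, 0.1483]
eef_rot: [0.93, 0.368, 0.0, 0.0]
ft_force: [1.7, 2.1, -3.7]
width: 0.0132
grip_force: 20.0
```

```bash
cat > st.py <<'E'
from h import *
s=r.read_state();M=R.from_quat(s['eef_rot']).as_matrix()
print(s['time'],s['ee_pos'].round(4),'yhead',np.degrees(np.arctan2(M[1,1],M[0,1])).round(1),'Ftool',(s['ft_force']@M).round(1),'T',(s['torque']@M).round(2),s['width'])
E
python3 st.py; python3 - <<'E'
from h import *
c=cam('wrist')
cv2.imwrite('pics/w3.png',cv2.cvtColor(cv2.resize(c['pixels'],(768,576)),cv2.COLOR_RGB2BGR))
E
```

```text
7.0833 [ 0.4978 -0.2889  0.1483] yhead -46.9 Ftool [ 2.7 -0.4  3.7] T [ 0.03  0.33 -0.11] 0.01319569051456107
```

View pics/w3.png

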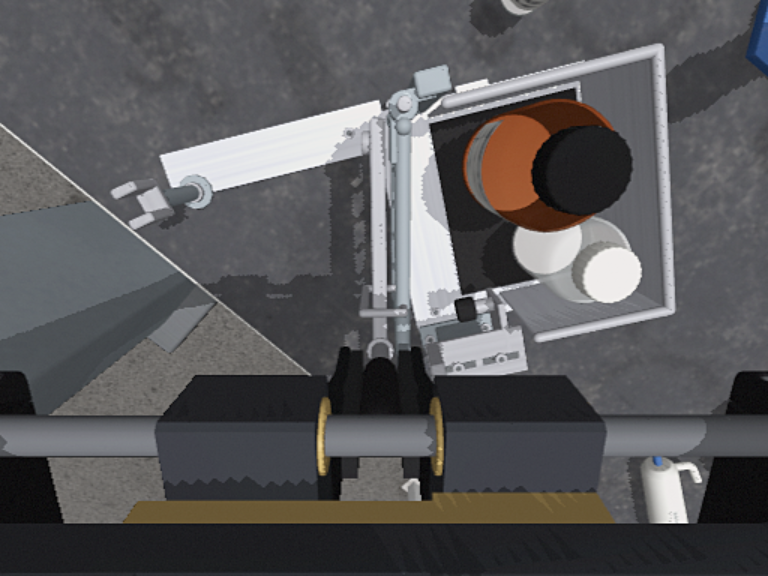

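The fork is empty and the gate follows the swing, with q at about 0.24. The head is on the right. I'll feel onward in small steps.

apply_moves([
  [0,0,-0.025,-0.2,2.5,0,-1],
  [0,0,-0.05,-0.4,5.1,0,-1],
  [0,0,-0.075,-0.5,7.6,0,-1],
  [0,0,-0.1,-0.6,10.2,0,-1],
  [0,0,-0.1,-0.6,10.2,0,-1],
  [0,0,-0.1,-0.6,10.2,0,-1],
])

```text
time: 7.63
ee_pos: [0.5037, -0.2958, 0.1484]
eef_rot: [0.912, 0.411, 0.0, -0.0]
ft_force: [2.8, 2.1, -4.3]
width: 0.0134
grip_force: 20.0
```

```bash
python3 st.py
```

```text
7.6333 [ 0.5037 -0.2958  0.1484] yhead -41.5 Ftool [3.5 0.7 4.3] T [-0.09  0.45 -0.03] 0.01344275033195878
```

apply_moves([
  [0,0,-0.012,-0.1,1.2,0,-1],
  [0,0,-0.025,-0.2,2.5,0,-1],
  [0,0,-0.025,-0.2,2.5,0,-1],
  [0,0,-0.025,-0.2,2.5,0,-1],
])

```text
time: 7.97
ee_pos: [0.5055, -0.2978, 0.1484]
eef_rot: [0.906, 0.423, 0.0, -0.0]
ft_force: [2.9, 3.7, -6.0]
width: 0.0133
grip_force: 20.0
```

```bash
python3 st.py
```

```text
7.9667 [ 0.5055 -0.2978  0.1484] yhead -39.9 Ftool [ 4.7 -0.2  6. ] T [-0.01  0.85 -0.11] 0.013341161638838243
```

apply_moves([
  [0,0,-0.012,0.5,1.2,0,-1],
  [0,0,-0.025,0.9,2.5,0,-1],
  [0,0,-0.025,0.9,2.5,0,-1],
  [0,0,-0.025,0.9,2.5,0,-1],
])

```text
time: 8.3
ee_pos: [0.5077, -0.2996, 0.1486]
eef_rot: [0.901, 0.434, -0.0, 0.0]
ft_force: [1.7, 1.1, -3.7]
width: 0.0137
grip_force: 20.0
```

```bash
python3 st.py
```

```text
8.3 [ 0.5077 -0.2996  0.1486] yhead -38.5 Ftool [1.9 0.7 3.7] T [ 0.04  0.12 -0.06] 0.013689417463740253
```

apply_moves([
  [0,0,-0.012,-0.1,1.2,0,-1],
  [0,0,-0.025,-0.2,2.5,0,-1],
  [0,0,-0.025,-0.2,2.5,0,-1],
  [0,0,-0.025,-0.2,2.5,0,-1],
])

```text
time: 8.63
ee_pos: [0.5096, -0.3012, 0.1486]
eef_rot: [0.895, 0.446, -0.0, 0.0]
ft_force: [0.3, -0.2, -2.4]
width: 0.0133
grip_force: 20.0
```

```bash
python3 st.py
```

```text
8.6333 [ 0.5096 -0.3012  0.1486] yhead -37.1 Ftool [0.1 0.4 2.4] T [ 0.04 -0.17 -0.04] 0.013313157920110124
```

apply_moves([
  [0,0,-0.012,-0.1,1.2,0,-1],
  [0,0,-0.025,-0.2,2.5,0,-1],
  [0,0,-0.025,-0.2,2.5,0,-1],
  [0,0,-0.025,-0.2,2.5,0,-1],
])

```text
time: 8.97
ee_pos: [0.5115, -0.3029, 0.1486]
eef_rot: [0.89, 0.457, -0.0, 0.0]
ft_force: [-0.1, -0.2, -2.6]
width: 0.0129
grip_force: 20.0
```

```bash
python3 st.py
```

```text
8.9667 [ 0.5115 -0.3029  0.1486] yhead -35.6 Ftool [-0.2  0.   2.6] T [ 0.1  -0.43 -0.  ] 0.01287942993180192
```

apply_moves([
  [0,0,-0.012,-0.1,1.2,0,-1],
  [0,0,-0.025,-0.2,2.5,0,-1],
  [0,0,-0.025,-0.2,2.5,0,-1],
  [0,0,-0.025,-0.2,2.5,0,-1],
])

```text
time: 9.3
ee_pos: [0.5134, -0.3045, 0.1486]
eef_rot: [0.884, 0.468, -0.0, 0.0]
ft_force: [-0.8, -0.9, -1.5]
width: 0.0133
grip_force: 20.0
```

```bash
python3 st.py
```

```text
9.3 [ 0.5134 -0.3045  0.1486] yhead -34.2 Ftool [-1.2 -0.1  1.5] T [ 0.09 -0.68 -0.01] 0.013298614007817865
```

apply_moves([
  [0,0,-0.012,-0.5,1.2,0,-1],
  [0,0,-0.025,-0.7,2.5,0,-1],
  [0,0,-0.025,-0.7,2.5,0,-1],
  [0,0,-0.025,-0.7,2.5,0,-1],
])

```text
time: 9.63
ee_pos: [0.5153, -0.3061, 0.1485]
eef_rot: [0.878, 0.479, 0.0, 0.0]
ft_force: [-1.5, -1.3, -2.2]
width: 0.0134
grip_force: 20.0
```

```bash
python3 st.py
```

```text
9.6333 [ 0.5153 -0.3061  0.1485] yhead -32.8 Ftool [-1.9 -0.5  2.2] T [ 0.08 -0.44 -0.06] 0.013388624513680758
```

apply_moves([
  [0,0,-0.012,-0.3,1.2,0,-1],
  [0,0,-0.025,-0.5,2.5,0,-1],
  [0,0,-0.025,-0.5,2.5,0,-1],
  [0,0,-0.025,-0.5,2.5,0,-1],
])

```text
time: 9.97
ee_pos: [0.5171, -0.3077, 0.1484]
eef_rot: [0.872, 0.49, 0.0, -0.0]
ft_force: [-0.2, -0.3, -2.6]
width: 0.0133
grip_force: 20.0
```

```bash
python3 st.py; python3 - <<'E'
from h import *
c=cam('wrist')
cv2.imwrite('pics/w4.png',cv2.cvtColor(cv2.resize(c['pixels'][180:280,200:380],None,fx=4.4,fy=4.4,interpolation=2),cv2.COLOR_RGB2BGR))
E
```

```text
9.9667 [ 0.5171 -0.3077  0.1484] yhead -31.3 Ftool [-0.3 -0.   2.6] T [ 0.05 -0.22 -0.03] 0.013281773456531613
```

View pics/w4.png

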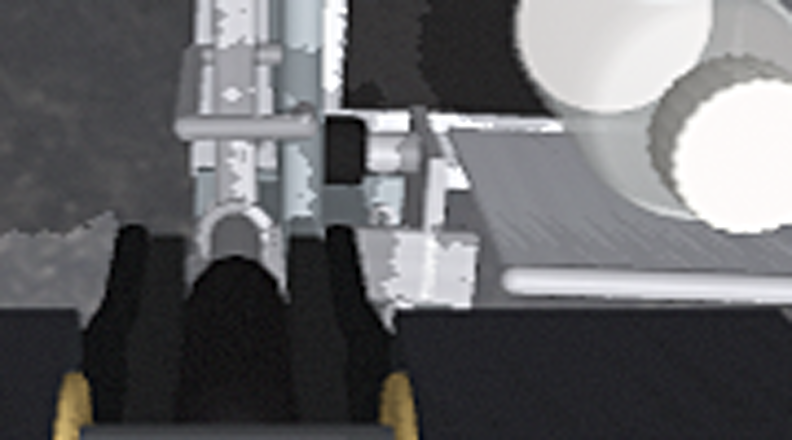

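The black buffer at (345,150) is just short of the gate's edge at (320,150), so contact is a few mm away.

apply_moves([
  [0,0,-0.01,-0.1,1,0,-1],
  [0,0,-0.02,-0.2,2,0,-1],
  [0,0,-0.02,-0.2,2,0,-1],
  [0,0,-0.02,-0.2,2,0,-1],
])

```text
time: 10.35
ee_pos: [0.5185, -0.3089, 0.1483]
eef_rot: [0.867, 0.499, -0.0, -0.0]
ft_force: [-0.6, 1.2, -2.9]
width: 0.0135
grip_force: 20.0
```

```bash
python3 st.py
```

```text
10.35 [ 0.5185 -0.3089  0.1483] yhead -30.2 Ftool [ 0.7 -1.1  2.9] T [ 0.24  0.   -0.04] 0.01349394507607647
```

apply_moves([
  [0,0,-0.008,0,0.8,0,-1],
  [0,0,-0.015,-0.1,1.5,0,-1],
  [0,0,-0.015,-0.1,1.5,0,-1],
  [0,0,-0.015,-0.1,1.5,0,-1],
])

```text
time: 10.68
ee_pos: [0.5193, -0.3096, 0.1482]
eef_rot: [0.863, 0.505, -0.0, -0.001]
ft_force: [-3.0, 4.1, -2.9]
width: 0.0134
grip_force: 20.0
```

```bash
python3 st.py
```

```text
10.6833 [ 0.5193 -0.3096  0.1482] yhead -29.3 Ftool [ 2.1 -4.6  2.9] T [ 1.11 -0.04  0.01] 0.013446190672360048
```

apply_moves([
  [0,0,-0.005,0,0.6,0,-1],
  [0,0,-0.01,0,1.3,0,-1],
  [0,0,-0.01,0,1.3,0,-1],
  [0,0,-0.01,0,1.3,0,-1],
])

```text
time: 11.02
ee_pos: [0.5199, -0.3101, 0.148]
eef_rot: [0.861, 0.509, -0.001, -0.001]
ft_force: [-5.5, 4.0, -2.6]
width: 0.0132
grip_force: 20.0
```

```bash
python3 st.py; sleep 0; python3 st.py
```

```text
11.0167 [ 0.5199 -0.3101  0.148 ] yhead -28.8 Ftool [ 0.8 -6.7  2.6] T [ 1.64  0.03 -0.01] 0.013201966567908318
11.0167 [ 0.5199 -0.3101  0.148 ] yhead -28.8 Ftool [ 0.8 -6.7  2.6] T [ 1.64  0.03 -0.01] 0.013201966567908318
```

apply_moves([
  [0,0,-0.005,0,0.6,0,-1],
  [0,0,-0.008,0,1.2,0,-1],
  [0,0,-0.008,0,1.2,0,-1],
  [0,0,-0.008,0,1.2,0,-1],
])

```text
time: 11.35
ee_pos: [0.5204, -0.3107, 0.1478]
eef_rot: [0.859, 0.512, -0.001, -0.002]
ft_force: [-8.5, 5.0, -1.2]
width: 0.0133
grip_force: 20.0
```

```bash
python3 st.py
```

```text
11.35 [ 0.5204 -0.3107  0.1478] yhead -28.3 Ftool [ 0.4 -9.8  1.2] T [ 2.16 -0.1  -0.05] 0.013281203781369249
```

apply_moves([
  [0,0,0,-1.5,0,2,-1],
  [0,0,0,-3.1,0,4,-1],
  [0,0,0,-4,0,5,-1],
  [0,0,0,-4.7,0,6,-1],
  [0,0,0,-5.4,0,7,-1],
  [0,0,0,-6.1,0,8,-1],
  [0,0,0,-6.1,0,8,-1],
])

```text
time: 11.93
ee_pos: [0.5175, -0.3161, 0.1401]
eef_rot: [0.859, 0.512, -0.001, -0.002]
ft_force: [-8.2, 5.2, 1.8]
width: 0.013
grip_force: 20.0
```

```bash
python3 st.py
```

```text
11.9333 [ 0.5175 -0.3161  0.1401] yhead -28.3 Ftool [ 0.7 -9.7 -1.8] T [ 2.31  0.16 -0.04] 0.013037239287894072
```

apply_moves([
  [0,0,0,-0.7,0,1,-1],
  [0,0,0,-1.4,0,2,-1],
  [0,0,0,-2,0,3,-1],
  [0,0,0,-2,0,3,-1],
])

```text
time: 12.27
ee_pos: [0.5166, -0.318, 0.1371]
eef_rot: [0.859, 0.512, -0.001, -0.001]
ft_force: [-8.5, 5.0, 1.1]
width: 0.013
grip_force: 20.0
```

```bash
python3 st.py
```

```text
12.2667 [ 0.5166 -0.318   0.1371] yhead -28.4 Ftool [ 0.3 -9.9 -1.1] T [ 2.33  0.11 -0.04] 0.01300160929054378
```

apply_moves([
  [0,0,0,-0.7,0,1,-1],
  [0,0,0,-1.4,0,2,-1],
  [0,0,0,-1.7,0,2.6,-1],
  [0,0,0,-1.7,0,2.6,-1],
  [0,0,0,-1.7,0,2.6,-1],
])

```text
time: 12.68
ee_pos: [0.5159, -0.3195, 0.1347]
eef_rot: [0.859, 0.512, -0.001, -0.001]
ft_force: [-8.5, 4.9, 0.7]
width: 0.0135
grip_force: 20.0
```

```bash
python3 st.py
```

```text
12.6833 [ 0.5159 -0.3195  0.1347] yhead -28.4 Ftool [ 0.3 -9.8 -0.7] T [2.24 0.09 0.01] 0.013536984277423773
```

apply_moves([
  [0,0,0,0,-0.8,0,-1],
  [0,0,0,0,-1.6,0,-1],
  [0,0,0,0,-2.4,0,-1],
  [0,0,0,0,-2.4,0,-1],
])

```text
time: 13.02
ee_pos: [0.5148, -0.3185, 0.1351]
eef_rot: [0.859, 0.513, 0.0, -0.0]
ft_force: [-4.5, 4.4, 0.2]
width: 0.0136
grip_force: 20.0
```

```bash
python3 st.py
```

```text
13.0167 [ 0.5148 -0.3185  0.1351] yhead -28.3 Ftool [ 1.7 -6.1 -0.2] T [1.29 0.22 0.04] 0.013635352569348448
```

apply_moves([
  [0,0,0,0,-0.8,0,-1],
  [0,0,0,0,-1.6,0,-1],
  [0,0,0,0,-2.4,0,-1],
  [0,0,0,0,-2.4,0,-1],
])

```text
time: 13.35
ee_pos: [0.5141, -0.3179, 0.1353]
eef_rot: [0.858, 0.513, 0.001, 0.001]
ft_force: [3.5, -1.3, -2.9]
width: 0.0135
grip_force: 20.0
```

```bash
python3 st.py
```

```text
13.35 [ 0.5141 -0.3179  0.1353] yhead -28.3 Ftool [0.5 3.7 2.9] T [-0.7   0.21  0.1 ] 0.013517651381688776
```

apply_moves([
  [0,0,0,0,1,0,-1],
  [0,0,0,0,1,0,-1],
  [0,0,0,0,1,0,0.2],
  [0,0,0,0,1,0,0.2],
  [0,0,0,0,1,0,0.2],
  [0,0,0,0,1,0,0.2],
  [0,0,0,0,1,0,0.2],
  [0,0,0,0,1,0,0.2],
  [0,0,0,0,1,0,0.2],
], force=5)

```text
time: 14.1
ee_pos: [0.514, -0.318, 0.1349]
eef_rot: [0.859, 0.513, 0.0, -0.0]
ft_force: [0.0, -0.1, -0.7]
width: 0.0495
grip_force: 0.0
```

apply_moves([
  [0,0,0,0,0,-10,0.2],
  [0,0,0,0,0,-25,0.2],
  [0,0,0,0,0,-45,0.2],
  [0,0,0,0,0,-70,0.2],
  [0,0,0,0,0,-95,0.2],
  [0,0,0,-20,0,-110,0.2],
  [0,0,0,-50,-20,-110,0.2],
  [0,0,0,-80,-60,-110,0.2],
  [0,0,0,-80,-90,-110,0.2],
  [0,0,0,-80,-90,-110,0.2],
])

```text
time: 14.93
ee_pos: [0.3896, -0.3466, 0.2454]
eef_rot: [0.86, 0.51, 0.0, -0.001]
ft_force: [-0.1, -0.4, -0.2]
width: 0.052
grip_force: 0.0
```

```bash
python3 st.py; python3 - <<'E'
from h import *
ims=[]
c=cam('scene');w=cam('wrist')
cv2.imwrite('pics/e.png',cv2.cvtColor(np.hstack([cv2.resize(c['pixels'][200:310,240:330],(400,489),interpolation=2),cv2.resize(w['pixels'],(400,300))[:,:].copy() if 0 else cv2.resize(w['pixels'][0:384,100:414],(400,489))]),cv2.COLOR_RGB2BGR))
P=np.vstack([pts(a)[a['z_map']>0] for a in(c,w)])
g=P[(P[:,2]>.127)&(P[:,2]<.19)&(np.hypot(P[:,0]-.514,P[:,1]+.318)<.03)];print(len(g),g.mean(0),g[:,2].max(),np.percentile(g[:,2],95))
E
```

```text
14.9333 [ 0.3896 -0.3466  0.2454] yhead -28.7 Ftool [-0.4  0.1  0.2] T [-0.02 -0.09  0.03] 0.05196317885128642
646 [ 0.51012412 -0.3172409   0.16110483] 0.17777836213547496 0.17627484632796295
```

View pics/e.png

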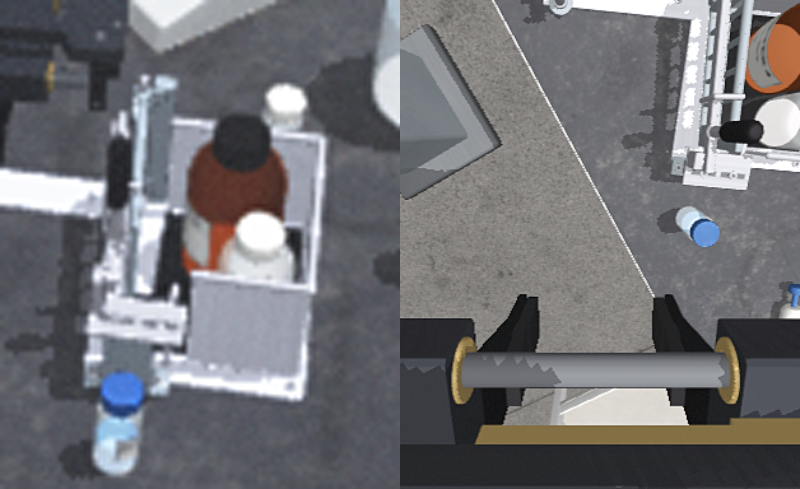

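The gate is shut with the bar at the keeper, and the bottles and vials are standing. The grip top is at about 0.177 m, the same as when the bar was dropped at the start.

```bash
python3 -c "
from bench import r
print(r.close_job())"
```

```text
the job is handed in; nothing more can be done
None
```

The gate is shut and latched: the bar dropped home behind the lip after a gentle press of about 10 N, held there when I eased back, the bottles and vials are still standing, and the job was handed in at about 15 s.

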